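# Shake three sealed ball cases and hold the one that rattles to the reader

### The job

In one of the three sealed cases in the white block, the grinding ball has come off its foam and rattles: working from left to right, lift each case clear, shake it briskly to and fro lengthways a few times, and set it gently back down into its own pocket. Then take the one that rattled and hold it out level to the bar-code reader, one end label facing the window squarely from about 10 cm away at the window's height, so it can be booked out; finish while still holding it there in the air, with the other two seated in their pockets and the things standing about left alone.

Things in the scene. Friction and masses are not known exactly. Their poses are not given: they have to be found in the camera images.
- case_left_center (a point): centre of the left case of three alike: 112 mm long (x axis, away from the robot), 54 wide (y), 66 high, bottom 33 mm below this point; blue body, grey lid, flat plain long sides (grip across 54 mm from above), a white bar-code label on each small end, centred at this height. Weighs 0.4 to 0.47 kg with contents.
- case_middle_center (a point): centre of the middle case, like the left one. In each case is a cavity 100 x 42 x 46 mm with a 38 mm, 225 g steel ball: in two cases held fast in foam of no weight, in one (any of the three) loose, so that it rolls 62 mm lengthways when moved or tipped. Looks and weight do not tell which: only the jolts and the shift of balance felt at the gripper do.
- case_right_center (a point): centre of the right case, like the left one
- tray: fixed white carrier block, 148 x 356 mm, 22 mm high, origin on the work surface under its centre, its x axis pointing away from the robot, y along the row of three pockets (114 mm apart) to the left; a steel handle on each end. The cases stand parallel to its x axis and reach 72 mm above the work surface
- pocket_left (a point): centre of the floor of the left pocket of the carrier block: 118 x 60 mm, 16 mm deep with a chamfered mouth; a case seated here has its centre 33 mm above this point. Axes as the block's
- pocket_middle (a point): centre of the floor of the middle pocket of the carrier block: 118 x 60 mm, 16 mm deep with a chamfered mouth; a case seated here has its centre 33 mm above this point. Axes as the block's
- pocket_right (a point): centre of the floor of the right pocket of the carrier block: 118 x 60 mm, 16 mm deep with a chamfered mouth; a case seated here has its centre 33 mm above this point. Axes as the block's
- stand: fixed foot of the bar-code reader, black, 112 mm across; the reader stands upright in it, 0.18 m high; origin on the work surface under its centre, x axis pointing away from the robot, out of the reader's back
- reader_window (a point): centre of the reader's upright dark red window (32 x 50 mm), 148 mm above the work surface; the reader looks along the -x axis of this frame, level, towards the robot; z up
- sample_cup: bystander, loose: specimen cup with orange lid, 58 mm across, 62 mm high, origin under its centre; leave it alone
- label_roll: bystander, loose: roll of white labels, 63 x 80 mm, 30 mm high, origin under its centre; leave it alone
- timer: bystander, loose: small white bench timer, 50 x 66 mm, 58 mm high, origin under its centre; leave it alone
Things that resemble listed ones, but are neither listed nor needed, are in the scene too. What is shaped like the part that bears case_left_center but green is not meant.

How it is judged:
On the way, in this order (a step that is already met when the one before it is completed fails the run):
1. left case off the block: a stroke of the shake (height (world z) of case_left_center above 0.062 m and ((linear speed of case_left above 0.1 m/s and horizontal distance between case_left_center and pocket_left above 0.012 m) or angular speed of case_left above 0.5 rad/s)).
2. left case off the block: the turn between two strokes (height (world z) of case_left_center above 0.062 m and linear speed of case_left below 0.07 m/s and angular speed of case_left below 0.35 rad/s).
3. left case off the block: a stroke of the shake (all of step 1).
4. middle case off the block: a stroke of the shake (height (world z) of case_middle_center above 0.062 m and ((linear speed of case_middle above 0.1 m/s and horizontal distance between case_middle_center and pocket_middle above 0.012 m) or angular speed of case_middle above 0.5 rad/s)).
5. middle case off the block: the turn between two strokes (height (world z) of case_middle_center above 0.062 m and linear speed of case_middle below 0.07 m/s and angular speed of case_middle below 0.35 rad/s).
6. middle case off the block: a stroke of the shake (all of step 4).
7. right case off the block: a stroke of the shake (height (world z) of case_right_center above 0.062 m and ((linear speed of case_right above 0.1 m/s and horizontal distance between case_right_center and pocket_right above 0.012 m) or angular speed of case_right above 0.5 rad/s)).
8. right case off the block: the turn between two strokes (height (world z) of case_right_center above 0.062 m and linear speed of case_right below 0.07 m/s and angular speed of case_right below 0.35 rad/s).
9. right case off the block: a stroke of the shake (all of step 7).
At the end, for the whole second after the job is handed in: Case with the loose ball held still in the air by the gripper alone, end label 64-149 mm before the window, within 30 mm of its axis, square to 0.3 rad, level to 0.25 rad. The other two let go, at rest in their own pockets within 10 mm of centre and 4 mm of the floor (((distance between ball_c0 and case_left_center below 0.05 m and (x of case_left_center in the frame of reader_window between -0.205 and -0.12 m and y of case_left_center in the frame of reader_window between -0.03 and 0.03 m and z of case_left_center in the frame of reader_window between -0.03 and 0.03 m and angle between the x axis of case_left_center and the x axis of reader_window, either way round below 0.3 rad and angle between case_left_center's own z axis and vertical below 0.25 rad) and (contact force between case_left and the fingers above 1 N and contact force between case_left and tray below 0.1 N and contact force between case_left and stand below 0.1 N and height (world z) of case_left_center above 0.11 m and linear speed of case_left below 0.05 m/s and contact force between case_left and case_middle below 0.1 N and contact force between case_left and case_right below 0.1 N) and (horizontal distance between case_middle_center and pocket_middle below 0.01 m and z of case_middle_center in the frame of pocket_middle below 0.037 m and angle between case_middle_center's own z axis and vertical below 0.07 rad and linear speed of case_middle below 0.03 m/s and contact force between case_middle and the fingers below 0.1 N) and (horizontal distance between case_right_center and pocket_right below 0.01 m and z of case_right_center in the frame of pocket_right below 0.037 m and angle between case_right_center's own z axis and vertical below 0.07 rad and linear speed of case_right below 0.03 m/s and contact force between case_right and the fingers below 0.1 N)) or (distance between ball_c0 and case_middle_center below 0.05 m and (x of case_middle_center in the frame of reader_window between -0.205 and -0.12 m and y of case_middle_center in the frame of reader_window between -0.03 and 0.03 m and z of case_middle_center in the frame of reader_window between -0.03 and 0.03 m and angle between the x axis of case_middle_center and the x axis of reader_window, either way round below 0.3 rad and angle between case_middle_center's own z axis and vertical below 0.25 rad) and (contact force between case_middle and the fingers above 1 N and contact force between case_middle and tray below 0.1 N and contact force between case_middle and stand below 0.1 N and height (world z) of case_middle_center above 0.11 m and linear speed of case_middle below 0.05 m/s and contact force between case_middle and case_left below 0.1 N and contact force between case_middle and case_right below 0.1 N) and (horizontal distance between case_left_center and pocket_left below 0.01 m and z of case_left_center in the frame of pocket_left below 0.037 m and angle between case_left_center's own z axis and vertical below 0.07 rad and linear speed of case_left below 0.03 m/s and contact force between case_left and the fingers below 0.1 N) and (horizontal distance between case_right_center and pocket_right below 0.01 m and z of case_right_center in the frame of pocket_right below 0.037 m and angle between case_right_center's own z axis and vertical below 0.07 rad and linear speed of case_right below 0.03 m/s and contact force between case_right and the fingers below 0.1 N)) or (distance between ball_c0 and case_right_center below 0.05 m and (x of case_right_center in the frame of reader_window between -0.205 and -0.12 m and y of case_right_center in the frame of reader_window between -0.03 and 0.03 m and z of case_right_center in the frame of reader_window between -0.03 and 0.03 m and angle between the x axis of case_right_center and the x axis of reader_window, either way round below 0.3 rad and angle between case_right_center's own z axis and vertical below 0.25 rad) and (contact force between case_right and the fingers above 1 N and contact force between case_right and tray below 0.1 N and contact force between case_right and stand below 0.1 N and height (world z) of case_right_center above 0.11 m and linear speed of case_right below 0.05 m/s and contact force between case_right and case_left below 0.1 N and contact force between case_right and case_middle below 0.1 N) and (horizontal distance between case_left_center and pocket_left below 0.01 m and z of case_left_center in the frame of pocket_left below 0.037 m and angle between case_left_center's own z axis and vertical below 0.07 rad and linear speed of case_left below 0.03 m/s and contact force between case_left and the fingers below 0.1 N) and (horizontal distance between case_middle_center and pocket_middle below 0.01 m and z of case_middle_center in the frame of pocket_middle below 0.037 m and angle between case_middle_center's own z axis and vertical below 0.07 rad and linear speed of case_middle below 0.03 m/s and contact force between case_middle and the fingers below 0.1 N)))); the arm keeps its last pose, push and grip.
It fails at once if the specimen cup is disturbed (distance of sample_cup from where it was at the start of the episode above 0.02 m).
It fails at once if the label roll is disturbed (distance of label_roll from where it was at the start of the episode above 0.02 m).
It fails at once if the timer is disturbed (distance of timer from where it was at the start of the episode above 0.02 m).
It fails at once if a case is dropped or banged down on the block (contact force between any of case_left, case_middle, case_right and tray above 70 N).
It also fails if it takes over 70 s, if anything falls off the work surface, if the arm or the gripper's body presses on something with over 40 N, if the wrist force passes 120 N, or if a joint passes its speed limit or range.

### The arm

A 6-joint arm with a two-finger parallel gripper is mounted at the origin on a cart in front of the work surface, level with it; the furniture and walls round the work are solid. World frame = base frame: x ahead of the robot, y to its left, z up, the work surface at z = 0. Lengths are in m, angles in rad, forces in N, time in s.
With the tool pointing down it reaches from about 0.375 to 0.9 m from the base axis. Payload 3.1 kg.
Tool frame: the origin (TCP) lies between the finger pads; the fingertips stand 17 mm ahead of it and the grasp point (between the pads) lies 2 mm behind it (robot.nose_length is the distance from the TCP to the fingertips, in m); z points along the fingers, y is the line along which they close (so a half turn about z gives the same grasp; the last joint's range is limited). The gripper opens to 87 mm and grips with 3 to 60 N. Pads are 19 mm wide; open, the fingers measure 117 mm over their backs; the gripper's body (75 mm by 190 mm) begins 51 mm behind the grasp point.
Start: joints at [-1.462, 0.527, 1.433, -0, 1.181, -0.178], TCP at [0.177, -0.599, 0.24] pointing down, gripper open.
Joint ranges: [-3.08, 3.08], [-0.75, 2.2], [0.22, 2.44], [-1.43, 4.57], [0, 2.65], [-2.85, 2.85]. Speed limits (rad/s): [2.79, 2.79, 3.14, 3.14, 3.14, 3.14].

### API

Orientations are given as a unit quaternion [x, y, z, w].
In Python, from rig import robot, cams gives the robot as it stands.
- The arm moves only by the shell command python3 -m pendant 'ROWS' [FORCE]. ROWS is JSON, a list of rows, each an object with "jaw": the opening, from 0 (shut) to 1 (fully open); "linear": the shift along the tool's x, y, z in cm, a list of three; "twist": the turn about the tool's z in degrees. A call has 1 to 12 rows; each row shifts and turns the commanded pose from where the row before left it, along the tool's axes as they then stand; what a row does not reach is not made up. A row lasts 1/12 s, in which the tool goes at most 41.7 mm and 7.16 degrees, less where a joint would pass 70% of its speed; a pose out of reach is approached as far as the arm can. A call is refused whole if a number of a shift passes 4.17 or a number of a turn 7.16, either way. A call with a gripper value outside its range is refused whole. The fingers move at their own pace and stop on an object; FORCE is the grip in N (left out, the last holds). Time passes only in rows, so rows that do not move let the fingers close. It gives the time, the measured TCP pose, the force, the opening and the grip force at its end, in the units of the state.
- robot.get_obs(): the state, without advancing time (a new reading comes with each control period).
- cams.camera(name): name is "scene" or "top" or "wrist"; returns a dict with "color" (384x512x3 uint8, blue, green, red), "depth" (384x512 float32, m along the optical axis (not along the pixel's ray), 0 where there is no reading), "fov_y" (degrees; the focal length in pixels is half the picture's height over the tangent of half this angle, whatever the lens; pixels are square), "cx", "cy" (the principal point, pixels), "view" (4x4, takes a point from world to camera coordinates). Camera axes: x right, y down, z forward; pixel columns grow to the right and rows downward; lengths in m; the calibration is good to about 2 mm. A picture is of the moment at which its call begins.
- robot.hand_in(): hands the job in; it is judged then, once.
The state is a dict: "time": time; "q": joint angles; "joint_velocities": joint speeds; "joint_torque": joint torques, N m; "position": TCP position; "tool_rot": TCP orientation; "ft_force": force on the tool from outside, world axes, zero at the start; "moment": the same for the moment, N m; "grip_width": finger opening in m; "grip_force": force on a finger pad.
Only numpy, scipy, OpenCV 4.12 (cv2) and the standard library are available. Lean on these libraries where they do the work, as an engineer would, in place of code of your own. Each camera call takes 0.05 s, during which the arm holds its last target. There are 200 camera calls.

## Working session

There is one attempt and no reset: what is moved stays moved. The work goes in short steps, Python scripts to look and compute and a shell command to move; the robot and the scene stay as the last step left them, time stands still between calls to the robot, and variables do not carry over. Pictures are saved under pics/ and viewed, at most 10 in all, crops included, and the job is handed in when it is done.

```bash
mkdir -p pics
python3 - <<'E'
from rig import robot,cams
import cv2,numpy as np
o=robot.get_obs();print(o)
for n in("top","scene"):
    c=cams.camera(n);cv2.imwrite(f"pics/{n}0.png",c["color"]);np.savez(f"{n}0.npz",**c);print(n,c["fov_y"],c["cx"],c["cy"],c["view"])
E
```

```text
{'time': 0.0, 'q': array([-1.46249890e+00,  5.28439649e-01,  1.43388825e+00, -1.04041067e-05,
        1.18135830e+00, -1.78466257e-01]), 'joint_velocities': array([-3.03958896e-04,  1.36047250e-03,  1.23720180e-03,  1.22500490e-03,
        2.53544696e-04, -3.56222831e-06]), 'joint_torque': array([-5.02118237e-04, -4.40047073e+01, -1.76592976e+01,  6.31693332e-02,
        5.80244057e-02, -1.57950049e-04]), 'position': array([ 0.1767522 , -0.59877851,  0.23859233]), 'tool_rot': array([ 9.89737597e-01,  1.42892943e-01,  3.19104409e-05, -1.04629928e-03]), 'ft_force': array([0.07930519, 0.07570727, 0.4949106 ]), 'moment': array([ 0.00248765, -0.02634709,  0.00908186]), 'grip_force': 0.0, 'grip_width': 0.08744308909617533}
top 42.060385623294685 241.66413182939925 190.3975552382064 [[ 0.02943794 -0.99941463  0.01743016  0.18423402]
 [-0.99470748 -0.0310077  -0.0979569   0.61362671]
 [ 0.09844002 -0.01445426 -0.99503801  1.49606676]
 [ 0.          0.          0.          1.        ]]
scene 50.009137683436094 248.19866793314205 195.90901873426048 [[-0.55329219 -0.83293421  0.00940042  0.51393986]
 [-0.47329145  0.3050661  -0.82639572  0.31132641]
 [ 0.68546551 -0.46168743 -0.56301132  1.17686662]
 [ 0.          0.          0.          1.        ]]
```

View pics/top0.png

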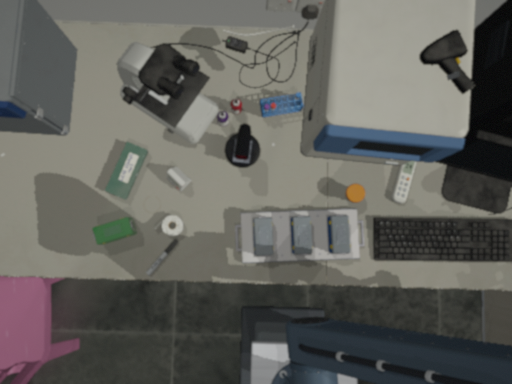

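View pics/scene0.png

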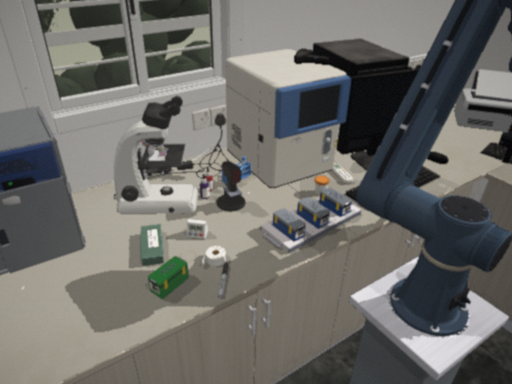

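The top view shows the tray around (300,236), with cases at about (263,235), (302,233) and (340,232). The reader is at (242,148), the cup at (356,193), the roll at (172,225) and the timer at (179,177). Next I'll measure these from depth.

```bash
cat > h.py <<'E'
import numpy as np,cv2
def cloud(c):
    c=dict(c);h,w=c["depth"].shape;f=h/2/np.tan(np.radians(float(c["fov_y"]))/2)
    v,u=np.mgrid[:h,:w];d=c["depth"];P=np.dstack([(u-c["cx"])*d/f,(v-c["cy"])*d/f,d])
    V=c["view"];return (P-V[:3,3])@V[:3,:3]
def rect(pts): 
    r=cv2.minAreaRect((pts[:,:2]*1000).astype(np.float32));return np.round(r[0],1),np.round(r[1],1),round(r[2],1)
E
python3 - <<'E'
from h import *
c=np.load("top0.npz");W=cloud(c)
print("table z",np.median(W[250:270,180:230,2]))
def reg(n,u0,u1,v0,v1,z0,z1):
    s=W[v0:v1,u0:u1].reshape(-1,3);s=s[(s[:,2]>z0)&(s[:,2]<z1)]
    print(n,len(s),rect(s),"zmed",np.median(s[:,2]),"mean",s.mean(0).round(4), "max",s[:,2].max())
for n,a,b in(("L",246,281),("M",284,319),("R",323,357)):
    reg(n,a,b,205,265,.06,.085)
reg("tray",230,375,195,275,.012,.03)
reg("reader",220,265,120,170,.1,.25);reg("foot",220,265,120,170,.008,.03);reg("head",220,265,120,170,.16,.25)
reg("cup",340,372,178,208,.03,.09);reg("roll",155,190,210,240,.015,.05);reg("timer",163,195,160,195,.03,.09)
I=c["color"]
a=cv2.resize(I[110:175,215:270],None,fx=7,fy=7,interpolation=cv2.INTER_CUBIC)
b=cv2.resize(np.load("scene0.npz")["color"][150:215,205:270],None,fx=7,fy=7,interpolation=cv2.INTER_CUBIC)
cv2.imwrite("pics/crop.png",np.hstack([a,b[:a.shape[0]]])[:, :800])
# scene cloud for reader front face
c2=np.load("scene0.npz");W2=cloud(c2)
s=W2[155:215,210:255].reshape(-1,3);m=(s[:,2]>.11)&(s[:,2]<.19)&(s[:,0]>.4)&(s[:,0]<.75)
s=s[m];print(len(s),s.min(0),s.max(0),rect(s))
I2=c2["color"].astype(int);red=(I2[...,2]>I2[...,1]*1.6+8)&(W2[...,2]>.1)&(W2[...,2]<.2);red[:, :210]=0;red[:,255:]=0
q=W2[red];print("red",len(q),q.mean(0) if len(q) else 0); 
if len(q)>5:
    print(q.min(0),q.max(0)); U=np.linalg.svd(q-np.median(q,0))[2][2];print("normal",U)
E
```

```text
table z -7.911892469224973e-05
L 708 (array([470.9, 136.5]), array([117.8,  53.6]), 1.9) zmed 0.07162113166204095 mean [0.4698 0.1369 0.0717] max 0.08269899558479839
M 716 (array([477.5,  21.7]), array([117.9,  55.5]), 3.7) zmed 0.07160739393464888 mean [0.4775 0.0226 0.0716] max 0.08108008703187847
R 713 (array([483.7, -91. ]), array([117.8,  55.5]), 3.0) zmed 0.07172211397288777 mean [ 0.4837 -0.0897  0.0717] max 0.08292676337026471
tray 3594 (array([487. ,   5.7]), array([428.5, 235.9]), 89.6) zmed 0.02154276179615791 mean [0.4758 0.0247 0.0214] max 0.029880134899528336
reader 489 (array([736.2, 205.3]), array([41.2, 98.2]), 83.9) zmed 0.17203832128014787 mean [0.7293 0.2061 0.17  ] max 0.18642754738657305
foot 463 (array([751.9, 212.3]), array([153. , 119.5]), 3.8) zmed 0.01278766789371488 mean [0.7354 0.2081 0.0134] max 0.02728478824345144
head 440 (array([735.1, 204.6]), array([41. , 96.4]), 82.2) zmed 0.17279286579776743 mean [0.7302 0.2062 0.1725] max 0.18642754738657305
cup 301 (array([ 607.2, -136. ]), array([54.4, 57. ]), 3.2) zmed 0.06143795285880486 mean [ 0.6075 -0.1357  0.0614] max 0.0723959536234068
roll 309 (array([498.2, 415.4]), array([72.5, 60.7]), 61.9) zmed 0.029771122703504613 mean [0.4956 0.4111 0.0294] max 0.03877334349400388
timer 244 (array([639.5, 401.1]), array([66.4, 34.4]), 46.9) zmed 0.053415298660598035 mean [0.638  0.4007 0.051 ] max 0.06576345810486889
286 [0.68292552 0.18899078 0.11036411] [0.74996251 0.23463538 0.18332687] (array([715.3, 209.1]), array([45.4, 64.5]), 82.7)
red 0 0
```

View pics/crop.png

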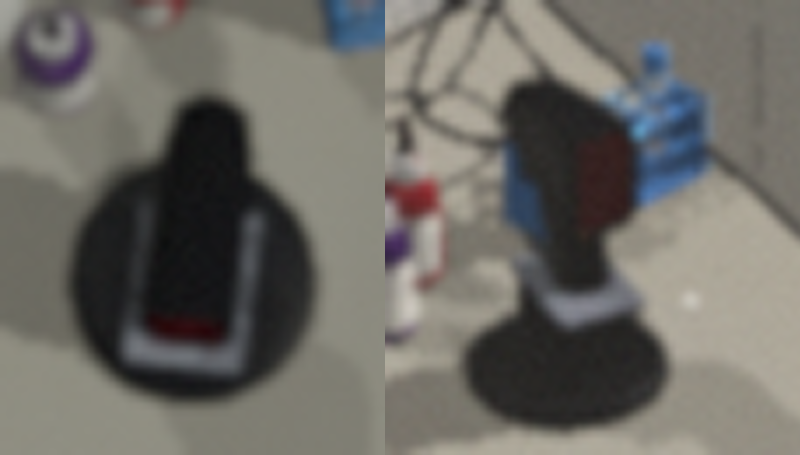

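The crop's left half shows the reader from above: window edge at about (187,325), head running up to (210,100), so it is yawed about -6°. The right half shows the red window centred near (607,185), which is scene pixel (237,176). The tray's yaw is about +3.2°. I'll twist +13.2° and travel to above the left case.

```bash
python3 -m pendant '[{"jaw":1,"linear":[0,0,0],"twist":6.6},{"jaw":1,"linear":[0,0,0],"twist":6.6},{"jaw":1,"linear":[3.5,-1,0],"twist":0},{"jaw":1,"linear":[3.6,-2,0],"twist":0},{"jaw":1,"linear":[3.6,-2,0],"twist":0},{"jaw":1,"linear":[3.6,-2,0],"twist":0},{"jaw":1,"linear":[3.6,-3,0],"twist":0},{"jaw":1,"linear":[1,-3.6,0],"twist":0},{"jaw":1,"linear":[1,-3.6,0],"twist":0},{"jaw":1,"linear":[1,-3.6,0],"twist":0},{"jaw":1,"linear":[1,-3.6,0],"twist":0},{"jaw":1,"linear":[1,-3.6,0],"twist":0}]' 40
python3 -m pendant '[{"jaw":1,"linear":[1,-3.7,0],"twist":0},{"jaw":1,"linear":[1,-3.7,0],"twist":0},{"jaw":1,"linear":[1,-3.7,0],"twist":0},{"jaw":1,"linear":[1,-3.7,0],"twist":0},{"jaw":1,"linear":[1,-3.7,0],"twist":0},{"jaw":1,"linear":[1,-3.7,0],"twist":0},{"jaw":1,"linear":[1,-3.7,0],"twist":0},{"jaw":1,"linear":[1,-3.7,0],"twist":0},{"jaw":1,"linear":[1,-3.7,0],"twist":0},{"jaw":1,"linear":[0.5,-3,0],"twist":0},{"jaw":1,"linear":[0,0,0],"twist":0},{"jaw":1,"linear":[0,0,0],"twist":0}]'
cat >> h.py <<'E'
def go(tx,ty,tz,yaw):
    from rig import robot
    from scipy.spatial.transform import Rotation as R
    o=robot.get_obs();M=R.from_quat(o["tool_rot"]).as_matrix();p=o["position"]
    print("t",round(o["time"],2),"pos",p.round(4),"yaw",round(np.degrees(np.arctan2(M[1,0],M[0,0])),2),"tilt",np.degrees(M[:2,2]).round(2),"F",o["ft_force"].round(2),"M",o["moment"].round(3),"w",round(o["grip_width"],4))
    a=np.radians(yaw);d=np.array([tx,ty,tz])-p
    print("twist",round(np.degrees(np.arctan2(M[1,0],M[0,0]))-yaw,2),"lin cm (at target yaw)",(100*np.array([d[0]*np.cos(a)+d[1]*np.sin(a),d[0]*np.sin(a)-d[1]*np.cos(a),-d[2]])).round(2))
E
python3 - <<'E'
from h import *
from rig import cams
go(.471,.1365,.045,3.2)
c=cams.camera("wrist");cv2.imwrite("pics/w1.png",c["color"]);W=cloud(c)
I=c["color"];m=(W[...,2]>.066)&(W[...,2]<.078)&(c["depth"]>0)
n,l,st,ce=cv2.connectedComponentsWithStats(m.astype(np.uint8))
for i in range(1,n):
    if st[i,4]>800: print(st[i],rect(W[l==i]))
E
```

```text
time: 1.1
position: [0.3858, -0.3084, 0.2392]
tool_rot: [1.0, 0.028, -0.0, -0.0]
ft_force: [0.8, -0.2, -0.4]
grip_width: 0.0871
grip_force: 0.0
time: 2.1
position: [0.4598, 0.0586, 0.2393]
tool_rot: [1.0, 0.03, -0.0, 0.0]
ft_force: [-0.5, -0.4, 0.7]
grip_width: 0.087
grip_force: 0.0
t 2.1 pos [0.4598 0.0586 0.2393] yaw 3.47 tilt [-0.05 -0.02] F [-0.52 -0.44  0.68] M [-0.023  0.03  -0.017] w 0.087
twist 0.27 lin cm (at target yaw) [ 1.55 -7.71 19.43]
[ 148  106   58  110 5418] (array([471.6, 136.7]), array([117.4,  54.9]), 3.9)
[ 260  106   54  110 5368] (array([478.9,  21.4]), array([117. ,  54.6]), 3.5)
[ 361  107   64  110 5462] (array([484.6, -91.2]), array([117.8,  55.2]), 3.8)
```

View pics/w1.png

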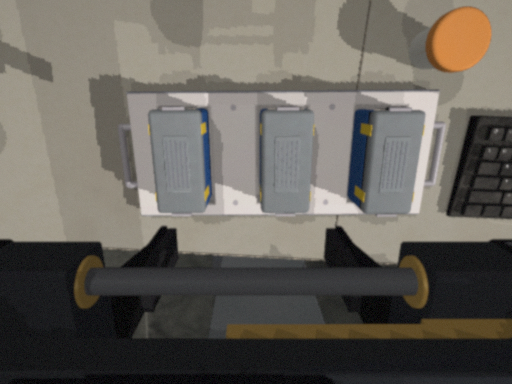

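The wrist view shows all three cases: left (180,160), middle (287,160), right (393,160), with their top centres measured. I'll go down on the left case and grip.

```bash
python3 -m pendant '[{"jaw":1,"linear":[0.7,-3.8,0],"twist":0},{"jaw":1,"linear":[0.7,-3.9,0],"twist":0},{"jaw":1,"linear":[0,0,2],"twist":0.2},{"jaw":1,"linear":[0,0,3.5],"twist":0},{"jaw":1,"linear":[0,0,3.5],"twist":0},{"jaw":1,"linear":[0,0,3.5],"twist":0},{"jaw":1,"linear":[0,0,2],"twist":0},{"jaw":1,"linear":[0,0,0],"twist":0},{"jaw":1,"linear":[0,0,0],"twist":0}]'
python3 -c "
from h import *
go(.470,.1366,.046,3.3)"
```

```text
time: 2.9
position: [0.4696, 0.1334, 0.0938]
tool_rot: [1.0, 0.025, -0.001, 0.0]
ft_force: [0.7, 1.0, 0.7]
grip_width: 0.087
grip_force: 0.0
t 2.9 pos [0.4696 0.1334 0.0938] yaw 2.9 tilt [-0.17 -0.02] F [0.65 1.04 0.73] M [ 0.024 -0.005 -0.014] w 0.087
twist -0.4 lin cm (at target yaw) [ 0.06 -0.31  4.78]
```

```bash
python3 -m pendant '[{"jaw":1,"linear":[0,-0.3,1],"twist":-0.4},{"jaw":1,"linear":[0,0,2],"twist":0},{"jaw":1,"linear":[0,0,1.2],"twist":0},{"jaw":1,"linear":[0,0,0.6],"twist":0},{"jaw":1,"linear":[0,0,0],"twist":0},{"jaw":0.55,"linear":[0,0,0],"twist":0},{"jaw":0.4,"linear":[0,0,0],"twist":0},{"jaw":0.4,"linear":[0,0,0],"twist":0},{"jaw":0.4,"linear":[0,0,0],"twist":0},{"jaw":0.4,"linear":[0,0,0],"twist":0},{"jaw":0.4,"linear":[0,0,0],"twist":0},{"jaw":0.4,"linear":[0,0,0],"twist":0}]' 45
python3 -c "
from h import *
go(.470,.1366,.046,3.3)"
```

```text
time: 3.9
position: [0.4699, 0.1378, 0.0469]
tool_rot: [1.0, 0.03, 0.0, 0.0]
ft_force: [-0.7, -0.8, 2.9]
grip_width: 0.0537
grip_force: 45.0
t 3.9 pos [0.4699 0.1378 0.0469] yaw 3.47 tilt [ 0.03 -0.02] F [-0.65 -0.82  2.88] M [-0.157  0.019  0.078] w 0.0537
twist 0.17 lin cm (at target yaw) [0.   0.12 0.09]
```

```bash
cat >> h.py <<'E'
def sample(n=8):
    from rig import robot,cams
    A=[]
    for i in range(n):
        cams.camera("wrist");o=robot.get_obs();A.append(np.r_[o["ft_force"],o["moment"]])
    A=np.array(A);print("mean",A.mean(0).round(3),"sd",A.std(0).round(3))
E
python3 -m pendant '[{"jaw":0.4,"linear":[0,0,-1],"twist":0},{"jaw":0.4,"linear":[0,0,-2],"twist":0},{"jaw":0.4,"linear":[0,0,-3],"twist":0},{"jaw":0.4,"linear":[0,0,-2],"twist":0},{"jaw":0.4,"linear":[0,0,0],"twist":0},{"jaw":0.4,"linear":[0,0,0],"twist":0},{"jaw":0.4,"linear":[3.5,0,0],"twist":0},{"jaw":0.4,"linear":[3.5,0,0],"twist":0},{"jaw":0.4,"linear":[0,0,0],"twist":0},{"jaw":0.4,"linear":[0,0,0],"twist":0},{"jaw":0.4,"linear":[0,0,0],"twist":0},{"jaw":0.4,"linear":[0,0,0],"twist":0}]'
python3 -c "
from h import *
go(.4699,.1378,.0469,3.47);sample()"
python3 -m pendant '[{"jaw":0.4,"linear":[-3.5,0,0],"twist":0},{"jaw":0.4,"linear":[-3.5,0,0],"twist":0},{"jaw":0.4,"linear":[0,0,0],"twist":0},{"jaw":0.4,"linear":[0,0,0],"twist":0},{"jaw":0.4,"linear":[0,0,0],"twist":0},{"jaw":0.4,"linear":[0,0,0],"twist":0}]'
python3 -c "
from h import *
go(.4699,.1378,.0469,3.47);sample()"
```

```text
time: 4.9
position: [0.5371, 0.142, 0.1248]
tool_rot: [1.0, 0.03, -0.003, 0.0]
ft_force: [-0.5, 1.0, -4.6]
grip_width: 0.0538
grip_force: 45.0
t 4.9 pos [0.5371 0.142  0.1248] yaw 3.43 tilt [-0.31 -0.01] F [-0.54  1.03 -4.58] M [-0.027  0.011 -0.012] w 0.0538
twist -0.04 lin cm (at target yaw) [-6.73  0.01  7.79]
mean [-1.950e-01 -6.100e-02 -3.784e+00  3.000e-03  1.400e-02  5.000e-03] sd [0.386 0.365 0.253 0.018 0.02  0.026]
time: 5.8
position: [0.4718, 0.138, 0.1272]
tool_rot: [1.0, 0.03, 0.002, -0.0]
ft_force: [-0.5, -0.5, -4.2]
grip_width: 0.0538
grip_force: 45.0
t 5.8 pos [0.4718 0.138  0.1272] yaw 3.42 tilt [0.21 0.01] F [-0.52 -0.52 -4.21] M [ 0.034  0.003 -0.017] w 0.0538
twist -0.05 lin cm (at target yaw) [-0.19  0.01  8.03]
mean [ 0.143 -0.182 -3.962  0.023  0.026  0.015] sd [0.52  0.449 0.302 0.014 0.027 0.031]
```

```bash
python3 -m pendant '[{"jaw":0.4,"linear":[4,0,0],"twist":0},{"jaw":0.4,"linear":[4,0,0],"twist":0},{"jaw":0.4,"linear":[0,0,0],"twist":0},{"jaw":0.4,"linear":[0,0,0],"twist":0},{"jaw":0.4,"linear":[-4,0,0],"twist":0},{"jaw":0.4,"linear":[-4,0,0],"twist":0},{"jaw":0.4,"linear":[0,0,0],"twist":0},{"jaw":0.4,"linear":[4,0,0],"twist":0},{"jaw":0.4,"linear":[2,0,0],"twist":0},{"jaw":0.4,"linear":[1,0,0],"twist":0},{"jaw":0.4,"linear":[0.5,0,0],"twist":0},{"jaw":0.4,"linear":[0,0,0],"twist":0}]'
python3 -c "
from h import *
sample(6)"
python3 -m pendant '[{"jaw":0.4,"linear":[-4,0,0],"twist":0},{"jaw":0.4,"linear":[-2,0,0],"twist":0},{"jaw":0.4,"linear":[-1,0,0],"twist":0},{"jaw":0.4,"linear":[-0.5,0,0],"twist":0},{"jaw":0.4,"linear":[0,0,0],"twist":0},{"jaw":0.4,"linear":[0,0,0],"twist":0}]'
python3 -c "
from h import *
sample(6);go(.4699,.1378,.0469,3.47)"
```

```text
time: 7.2
position: [0.5444, 0.1424, 0.1263]
tool_rot: [1.0, 0.03, -0.001, 0.0]
ft_force: [-0.4, -0.5, -4.4]
grip_width: 0.0537
grip_force: 45.0
mean [-0.25  -0.076 -3.959  0.035  0.025 -0.013] sd [0.262 0.327 0.333 0.016 0.024 0.023]
time: 8.0
position: [0.4716, 0.138, 0.127]
tool_rot: [1.0, 0.03, 0.002, -0.0]
ft_force: [0.1, 0.2, -3.3]
grip_width: 0.0537
grip_force: 45.0
mean [-6.800e-02  1.000e-02 -3.528e+00 -5.000e-03  3.000e-03  1.600e-02] sd [0.431 0.482 0.215 0.027 0.03  0.032]
t 8.3 pos [0.4706 0.1379 0.1265] yaw 3.42 tilt [0.05 0.  ] F [-0.69  0.73 -3.52] M [-0.006  0.021  0.063] w 0.0535
twist -0.05 lin cm (at target yaw) [-0.07  0.    7.96]
```

```bash
python3 -m pendant '[{"jaw":0.4,"linear":[0,0,1],"twist":0},{"jaw":0.4,"linear":[0,0,2],"twist":0},{"jaw":0.4,"linear":[0,0,1.5],"twist":0},{"jaw":0.4,"linear":[0,0,0.8],"twist":0},{"jaw":0.4,"linear":[0,0,0.5],"twist":0},{"jaw":0.4,"linear":[0,0,0.5],"twist":0},{"jaw":0.4,"linear":[0,0,0.5],"twist":0},{"jaw":0.4,"linear":[0,0,0.4],"twist":0},{"jaw":0.4,"linear":[0,0,0.3],"twist":0},{"jaw":0.4,"linear":[0,0,0.2],"twist":0},{"jaw":0.4,"linear":[0,0,0.1],"twist":0},{"jaw":0.4,"linear":[0,0,0],"twist":0}]'
python3 -c "
from h import *
go(.4699,.1378,.0469,3.47)"
```

```text
time: 9.3
position: [0.4698, 0.1379, 0.0486]
tool_rot: [1.0, 0.03, 0.0, 0.0]
ft_force: [0.4, 1.0, -3.8]
grip_width: 0.0536
grip_force: 45.0
t 9.3 pos [0.4698 0.1379 0.0486] yaw 3.43 tilt [0. 0.] F [ 0.42  0.96 -3.78] M [-0.039  0.017  0.014] w 0.0536
twist -0.04 lin cm (at target yaw) [0.01 0.01 0.17]
```

```bash
python3 -m pendant '[{"jaw":0.4,"linear":[0,0,0.1],"twist":0},{"jaw":0.4,"linear":[0,0,0.1],"twist":0},{"jaw":0.4,"linear":[0,0,0],"twist":0},{"jaw":0.75,"linear":[0,0,0],"twist":0},{"jaw":1,"linear":[0,0,0],"twist":0},{"jaw":1,"linear":[0,0,0],"twist":0},{"jaw":1,"linear":[0,0,0],"twist":0},{"jaw":1,"linear":[0,0,0],"twist":0},{"jaw":1,"linear":[0,0,-1],"twist":0},{"jaw":1,"linear":[0,0,-3],"twist":0},{"jaw":1,"linear":[0,0,-3],"twist":0},{"jaw":1,"linear":[0,0,-3],"twist":0}]'
python3 -m pendant '[{"jaw":1,"linear":[0,0.7,-0.5],"twist":0},{"jaw":1,"linear":[0,3.6,0],"twist":0},{"jaw":1,"linear":[0,3.6,0],"twist":0},{"jaw":1,"linear":[0,3.6,0],"twist":0},{"jaw":1,"linear":[0,0,0],"twist":0},{"jaw":1,"linear":[0,0,0],"twist":0}]'
python3 - <<'E'
from h import *
from rig import cams
go(.4767,.0228,.0469,3.3)
c=cams.camera("top");W=cloud(c);s=W[205:265,240:281].reshape(-1,3);s=s[(s[:,2]>.06)&(s[:,2]<.085)];print(rect(s),np.median(s[:,2]))
cv2.imwrite("pics/t2.png",cv2.resize(c["color"][190:280,220:380],None,fx=5,fy=5))
E
```

```text
time: 10.3
position: [0.4692, 0.1379, 0.1479]
tool_rot: [1.0, 0.03, -0.001, 0.0]
ft_force: [0.3, -0.4, -0.6]
grip_width: 0.0868
grip_force: 0.0
time: 10.8
position: [0.4767, 0.0213, 0.1518]
tool_rot: [1.0, 0.028, 0.0, -0.0]
ft_force: [0.9, 0.2, 0.2]
grip_width: 0.087
grip_force: 0.0
t 10.8 pos [0.4767 0.0213 0.1518] yaw 3.18 tilt [0.01 0.01] F [0.88 0.15 0.22] M [-0.04   0.033 -0.021] w 0.087
twist -0.12 lin cm (at target yaw) [ 1.000e-02 -1.500e-01  1.049e+01]
(array([470.8, 137.6]), array([117.8,  54.5]), 3.6) 0.07165383687116832
```

View pics/t2.png

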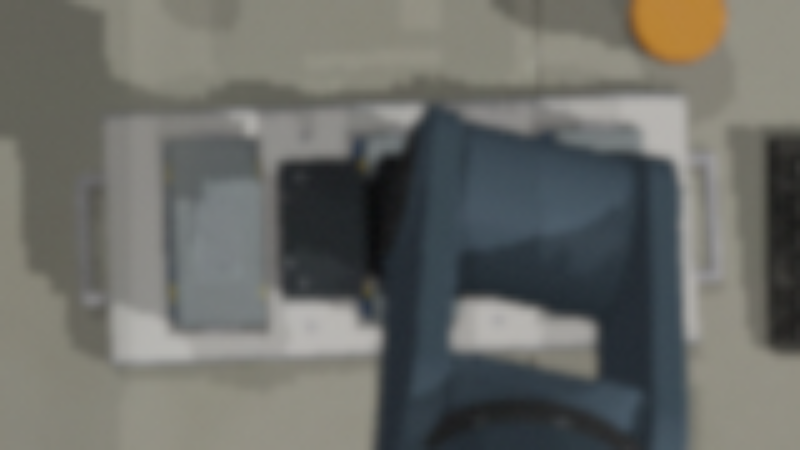

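The left case at (218,232) is seated in its pocket, with its top at 71.7 mm as before. The gripper is over the middle case, so I'll grip that one.

```bash
python3 -m pendant '[{"jaw":1,"linear":[0,-0.15,2],"twist":-0.1},{"jaw":1,"linear":[0,0,3],"twist":0},{"jaw":1,"linear":[0,0,3],"twist":0},{"jaw":1,"linear":[0,0,2],"twist":0},{"jaw":1,"linear":[0,0,0.5],"twist":0},{"jaw":1,"linear":[0,0,0],"twist":0},{"jaw":0.55,"linear":[0,0,0],"twist":0},{"jaw":0.4,"linear":[0,0,0],"twist":0},{"jaw":0.4,"linear":[0,0,0],"twist":0},{"jaw":0.4,"linear":[0,0,0],"twist":0},{"jaw":0.4,"linear":[0,0,0],"twist":0},{"jaw":0.4,"linear":[0,0,0],"twist":0}]' 45
python3 -c "
from h import *
go(.4767,.0228,.0469,3.3)"
```

```text
time: 11.85
position: [0.4771, 0.024, 0.0473]
tool_rot: [1.0, 0.031, 0.001, 0.001]
ft_force: [-0.3, -6.1, 4.2]
grip_width: 0.0548
grip_force: 2.7
t 11.85 pos [0.4771 0.024  0.0473] yaw 3.59 tilt [ 0.1  -0.07] F [-0.28 -6.1   4.16] M [-0.941  0.12   0.007] w 0.0548
twist 0.29 lin cm (at target yaw) [-0.05  0.12  0.04]
```

```bash
python3 -m pendant '[{"jaw":0.4,"linear":[0,0,0],"twist":0},{"jaw":0.4,"linear":[0,0,0],"twist":0},{"jaw":0.4,"linear":[0,0,0],"twist":0}]'
python3 -c "
from h import *
go(.4767,.0228,.0469,3.3)"
python3 -m pendant '[{"jaw":0.4,"linear":[0,0,-1],"twist":0},{"jaw":0.4,"linear":[0,0,-2],"twist":0},{"jaw":0.4,"linear":[0,0,-3],"twist":0},{"jaw":0.4,"linear":[0,0,-2],"twist":0},{"jaw":0.4,"linear":[0,0,0],"twist":0},{"jaw":0.4,"linear":[0,0,0],"twist":0},{"jaw":0.4,"linear":[3.5,0,0],"twist":0},{"jaw":0.4,"linear":[3.5,0,0],"twist":0},{"jaw":0.4,"linear":[0,0,0],"twist":0},{"jaw":0.4,"linear":[0,0,0],"twist":0},{"jaw":0.4,"linear":[0,0,0],"twist":0},{"jaw":0.4,"linear":[0,0,0],"twist":0}]'
python3 -c "
from h import *
sample(6)"
python3 -m pendant '[{"jaw":0.4,"linear":[-3.5,0,0],"twist":0},{"jaw":0.4,"linear":[-3.5,0,0],"twist":0},{"jaw":0.4,"linear":[0,0,0],"twist":0},{"jaw":0.4,"linear":[0,0,0],"twist":0},{"jaw":0.4,"linear":[0,0,0],"twist":0},{"jaw":0.4,"linear":[0,0,0],"twist":0}]'
python3 -c "
from h import *
sample(6);go(.4767,.0228,.0469,3.47)"
```

```text
time: 12.1
position: [0.4772, 0.0239, 0.0473]
tool_rot: [1.0, 0.031, 0.001, 0.001]
ft_force: [-1.6, -3.3, 6.7]
grip_width: 0.0538
grip_force: 45.0
t 12.1 pos [0.4772 0.0239 0.0473] yaw 3.58 tilt [ 0.1  -0.06] F [-1.62 -3.28  6.7 ] M [-0.584  0.095  0.12 ] w 0.0538
twist 0.28 lin cm (at target yaw) [-0.06  0.11  0.04]
time: 13.1
position: [0.5438, 0.0293, 0.1248]
tool_rot: [1.0, 0.031, -0.003, -0.001]
ft_force: [0.2, -0.0, -4.9]
grip_width: 0.0536
grip_force: 45.0
mean [-0.2   -0.07  -4.472  0.021  0.005 -0.009] sd [0.262 0.695 0.347 0.025 0.032 0.033]
time: 13.9
position: [0.4785, 0.0243, 0.1271]
tool_rot: [1.0, 0.031, 0.002, 0.0]
ft_force: [1.1, 0.3, -3.9]
grip_width: 0.0537
grip_force: 45.0
mean [-0.386  0.227 -4.123  0.009  0.026 -0.01 ] sd [0.254 0.478 0.546 0.031 0.023 0.035]
t 14.2 pos [0.477  0.0246 0.1265] yaw 3.54 tilt [ 0.02 -0.  ] F [-0.21  0.11 -3.3 ] M [ 0.001  0.013 -0.023] w 0.0539
twist 0.07 lin cm (at target yaw) [-0.04  0.18  7.96]
```

```bash
python3 -m pendant '[{"jaw":0.4,"linear":[4,0,0],"twist":0},{"jaw":0.4,"linear":[4,0,0],"twist":0},{"jaw":0.4,"linear":[0,0,0],"twist":0},{"jaw":0.4,"linear":[0,0,0],"twist":0},{"jaw":0.4,"linear":[-4,0,0],"twist":0},{"jaw":0.4,"linear":[-4,0,0],"twist":0},{"jaw":0.4,"linear":[0,0,0],"twist":0},{"jaw":0.4,"linear":[4,0,0],"twist":0},{"jaw":0.4,"linear":[2,0,0],"twist":0},{"jaw":0.4,"linear":[1,0,0],"twist":0},{"jaw":0.4,"linear":[0.5,0,0],"twist":0},{"jaw":0.4,"linear":[0,0,0],"twist":0}]'
python3 -c "
from h import *
sample(6)"
python3 -m pendant '[{"jaw":0.4,"linear":[-4,0,0],"twist":0},{"jaw":0.4,"linear":[-2,0,0],"twist":0},{"jaw":0.4,"linear":[-1,0,0],"twist":0},{"jaw":0.4,"linear":[-0.5,0,0],"twist":0},{"jaw":0.4,"linear":[0,0,0],"twist":0},{"jaw":0.4,"linear":[0,0,0],"twist":0}]'
python3 -c "
from h import *
sample(6);go(.4772,.0239,.0473,3.54)"
```

```text
time: 15.2
position: [0.5514, 0.0294, 0.1263]
tool_rot: [1.0, 0.031, -0.0, -0.0]
ft_force: [-0.5, 0.2, -3.8]
grip_width: 0.0538
grip_force: 45.0
mean [-0.09  -0.049 -4.365  0.032  0.018 -0.007] sd [0.271 0.451 0.907 0.032 0.038 0.026]
time: 16.0
position: [0.4783, 0.0243, 0.127]
tool_rot: [1.0, 0.031, 0.002, 0.0]
ft_force: [0.5, -0.8, -4.5]
grip_width: 0.0534
grip_force: 45.0
mean [ 0.211 -0.044 -4.253  0.011  0.04   0.009] sd [0.378 0.716 0.296 0.022 0.016 0.041]
t 16.3 pos [0.4773 0.0246 0.1265] yaw 3.54 tilt [ 0.04 -0.01] F [ 0.01 -0.89 -3.76] M [ 0.023  0.048 -0.031] w 0.0534
twist -0.0 lin cm (at target yaw) [-0.02  0.07  7.92]
```

```bash
python3 -m pendant '[{"jaw":0.4,"linear":[0,0,1],"twist":0},{"jaw":0.4,"linear":[0,0,2],"twist":0},{"jaw":0.4,"linear":[0,0,1.5],"twist":0},{"jaw":0.4,"linear":[0,0,0.8],"twist":0},{"jaw":0.4,"linear":[0,0,0.5],"twist":0},{"jaw":0.4,"linear":[0,0,0.5],"twist":0},{"jaw":0.4,"linear":[0,0,0.5],"twist":0},{"jaw":0.4,"linear":[0,0,0.4],"twist":0},{"jaw":0.4,"linear":[0,0,0.3],"twist":0},{"jaw":0.4,"linear":[0,0,0.2],"twist":0},{"jaw":0.4,"linear":[0,0,0.1],"twist":0},{"jaw":0.4,"linear":[0,0,0.1],"twist":0}]'
python3 -m pendant '[{"jaw":0.4,"linear":[0,0,0],"twist":0},{"jaw":0.75,"linear":[0,0,0],"twist":0},{"jaw":1,"linear":[0,0,0],"twist":0},{"jaw":1,"linear":[0,0,0],"twist":0},{"jaw":1,"linear":[0,0,0],"twist":0},{"jaw":1,"linear":[0,0,0],"twist":0},{"jaw":1,"linear":[0,0,-1],"twist":0},{"jaw":1,"linear":[0,0,-3],"twist":0},{"jaw":1,"linear":[0,0,-3],"twist":0},{"jaw":1,"linear":[0,0,-3],"twist":0},{"jaw":1,"linear":[0,0,-0.5],"twist":0},{"jaw":1,"linear":[0,0,0],"twist":0}]'
python3 -m pendant '[{"jaw":1,"linear":[0,0.7,0],"twist":0},{"jaw":1,"linear":[0,3.6,0],"twist":0},{"jaw":1,"linear":[0,3.6,0],"twist":0},{"jaw":1,"linear":[0,3.5,0],"twist":0},{"jaw":1,"linear":[0,0,0],"twist":0},{"jaw":1,"linear":[0,0,0],"twist":0}]'
python3 - <<'E'
from h import *
from rig import cams
go(.4835,-.0905,.0469,3.3)
c=cams.camera("wrist");W=cloud(c);m=(W[...,2]>.066)&(W[...,2]<.078)&(c["depth"]>0)
n,l,st,ce=cv2.connectedComponentsWithStats(m.astype(np.uint8))
for i in range(1,n):
    if st[i,4]>800: print(st[i],rect(W[l==i]),np.median(W[l==i][:,2]))
E
```

```text
time: 17.3
position: [0.4767, 0.0246, 0.0476]
tool_rot: [1.0, 0.031, 0.0, 0.0]
ft_force: [-0.6, 0.1, -4.1]
grip_width: 0.054
grip_force: 45.0
time: 18.3
position: [0.4781, 0.0244, 0.1552]
tool_rot: [1.0, 0.031, 0.003, 0.001]
ft_force: [-0.3, -0.5, -0.7]
grip_width: 0.0872
grip_force: 0.0
time: 18.8
position: [0.4828, -0.091, 0.151]
tool_rot: [1.0, 0.029, -0.001, -0.001]
ft_force: [-0.5, 0.5, -0.4]
grip_width: 0.0872
grip_force: 0.0
t 18.8 pos [ 0.4828 -0.091   0.151 ] yaw 3.29 tilt [-0.16  0.07] F [-0.48  0.48 -0.4 ] M [ 0.04  -0.022  0.034] w 0.0872
twist -0.01 lin cm (at target yaw) [ 0.07 -0.05 10.41]
[  60  128   86  139 8495] (array([479.3,  23.8]), array([115. ,  55.5]), 4.4) 0.0722795767458737
[ 214  128   73  139 9108] (array([486. , -91.3]), array([115.4,  54.7]), 3.9) 0.07229262067568254
```

```bash
python3 -m pendant '[{"jaw":1,"linear":[0,0,2],"twist":0},{"jaw":1,"linear":[0,0,3],"twist":0},{"jaw":1,"linear":[0,0,3],"twist":0},{"jaw":1,"linear":[0,0,2],"twist":0},{"jaw":1,"linear":[0,0,0.4],"twist":0},{"jaw":1,"linear":[0,0,0],"twist":0},{"jaw":0.55,"linear":[0,0,0],"twist":0},{"jaw":0.4,"linear":[0,0,0],"twist":0},{"jaw":0.4,"linear":[0,0,0],"twist":0},{"jaw":0.4,"linear":[0,0,0],"twist":0},{"jaw":0.4,"linear":[0,0,0],"twist":0},{"jaw":0.4,"linear":[0,0,0],"twist":0}]' 45
python3 -m pendant '[{"jaw":0.4,"linear":[0,0,0],"twist":0},{"jaw":0.4,"linear":[0,0,0],"twist":0},{"jaw":0.4,"linear":[0,0,0],"twist":0}]'
python3 -c "
from h import *
go(.4835,-.0905,.0469,3.3)"
python3 -m pendant '[{"jaw":0.4,"linear":[0,0,-1],"twist":0},{"jaw":0.4,"linear":[0,0,-2],"twist":0},{"jaw":0.4,"linear":[0,0,-3],"twist":0},{"jaw":0.4,"linear":[0,0,-2],"twist":0},{"jaw":0.4,"linear":[0,0,0],"twist":0},{"jaw":0.4,"linear":[0,0,0],"twist":0},{"jaw":0.4,"linear":[3.5,0,0],"twist":0},{"jaw":0.4,"linear":[3.5,0,0],"twist":0},{"jaw":0.4,"linear":[0,0,0],"twist":0},{"jaw":0.4,"linear":[0,0,0],"twist":0},{"jaw":0.4,"linear":[0,0,0],"twist":0},{"jaw":0.4,"linear":[0,0,0],"twist":0}]'
python3 -c "
from h import *
sample(6)"
python3 -m pendant '[{"jaw":0.4,"linear":[-3.5,0,0],"twist":0},{"jaw":0.4,"linear":[-3.5,0,0],"twist":0},{"jaw":0.4,"linear":[0,0,0],"twist":0},{"jaw":0.4,"linear":[0,0,0],"twist":0},{"jaw":0.4,"linear":[0,0,0],"twist":0},{"jaw":0.4,"linear":[0,0,0],"twist":0}]'
python3 -c "
from h import *
sample(6);go(.4835,-.0905,.0469,3.3)"
```

```text
time: 19.85
position: [0.484, -0.0896, 0.0492]
tool_rot: [1.0, 0.031, 0.001, 0.001]
ft_force: [-1.0, -4.7, 1.9]
grip_width: 0.055
grip_force: 2.3
time: 20.1
position: [0.4841, -0.0898, 0.0492]
tool_rot: [1.0, 0.031, 0.001, 0.001]
ft_force: [-1.1, -2.5, 5.8]
grip_width: 0.0536
grip_force: 45.0
t 20.1 pos [ 0.4841 -0.0898  0.0492] yaw 3.57 tilt [ 0.09 -0.07] F [-1.09 -2.49  5.82] M [-0.312  0.176  0.14 ] w 0.0536
twist 0.27 lin cm (at target yaw) [-0.07  0.07  0.23]
time: 21.1
position: [0.5509, -0.0841, 0.1268]
tool_rot: [1.0, 0.031, -0.003, -0.001]
ft_force: [-0.6, -0.0, -3.7]
grip_width: 0.0533
grip_force: 45.0
mean [ 0.073  0.108 -4.695  0.034  0.073  0.005] sd [0.512 0.309 0.397 0.028 0.036 0.02 ]
time: 21.9
position: [0.4853, -0.0898, 0.1292]
tool_rot: [1.0, 0.031, 0.002, 0.001]
ft_force: [-0.1, 0.2, -3.9]
grip_width: 0.0535
grip_force: 45.0
mean [-0.16  -0.17  -4.675  0.021 -0.074 -0.016] sd [0.595 0.421 0.489 0.029 0.033 0.027]
t 22.2 pos [ 0.4841 -0.0892  0.1285] yaw 3.55 tilt [ 0.03 -0.01] F [-0.16  0.13 -3.94] M [-0.019 -0.033 -0.045] w 0.0537
twist 0.25 lin cm (at target yaw) [-0.07  0.13  8.16]
```

The right case's balance moment flipped from +0.073 to -0.074 Nm, about 225 g shifting 62 mm, while the other two barely changed. So the right case is the loose one. I'll set it down, release, re-grip, and work out the window pose from the saved pictures.

```bash
python3 -m pendant '[{"jaw":0.4,"linear":[0,0,1],"twist":0},{"jaw":0.4,"linear":[0,0,2],"twist":0},{"jaw":0.4,"linear":[0,0,1.5],"twist":0},{"jaw":0.4,"linear":[0,0,0.8],"twist":0},{"jaw":0.4,"linear":[0,0,0.5],"twist":0},{"jaw":0.4,"linear":[0,0,0.5],"twist":0},{"jaw":0.4,"linear":[0,0,0.5],"twist":0},{"jaw":0.4,"linear":[0,0,0.4],"twist":0},{"jaw":0.4,"linear":[0,0,0.3],"twist":0},{"jaw":0.4,"linear":[0,0,0.2],"twist":0},{"jaw":0.4,"linear":[0,0,0.1],"twist":0},{"jaw":0.4,"linear":[0,0,0.1],"twist":0}]'
python3 -m pendant '[{"jaw":0.4,"linear":[0,0,0],"twist":0},{"jaw":0.75,"linear":[0,0,0],"twist":0},{"jaw":1,"linear":[0,0,0],"twist":0},{"jaw":1,"linear":[0,0,0],"twist":0},{"jaw":1,"linear":[0,0,0],"twist":0},{"jaw":0.6,"linear":[0,0,0],"twist":0},{"jaw":0.4,"linear":[0,0,0],"twist":0},{"jaw":0.4,"linear":[0,0,0],"twist":0},{"jaw":0.4,"linear":[0,0,0],"twist":0},{"jaw":0.4,"linear":[0,0,0],"twist":0},{"jaw":0.4,"linear":[0,0,0],"twist":0},{"jaw":0.4,"linear":[0,0,0],"twist":0}]' 50
python3 - <<'E'
from h import *
go(.4835,-.0905,.0469,3.3)
W=cloud(np.load("scene0.npz"))
for v in(171,176,181):
    print(v,[tuple(W[v,u].round(3)) for u in(231,233,235,237,239,240)])
q=W[171:183,233:240].reshape(-1,3);q=q[(q[:,0]>.65)&(q[:,0]<.73)];A=np.c_[q[:,1:],np.ones(len(q))];k=np.linalg.lstsq(A,q[:,0],rcond=None)[0]
print("x=a y+b z+c",k,"resid",(q[:,0]-A@k).std(),"face yaw deg",np.degrees(np.arctan(-k[0])),q.mean(0),q.min(0),q.max(0))
Wt=cloud(np.load("top0.npz"));s=Wt[120:170,220:265].reshape(-1,3);s=s[(s[:,2]>.155)&(s[:,2]<.2)]
e=np.linalg.svd(s[:,:2]-s[:,:2].mean(0))[2][0];print("top axis deg",np.degrees(np.arctan2(e[1],e[0])),s.min(0),s.max(0))
f=s[s[:,0]<.705];print(f.mean(0),f[:,1].min(),f[:,1].max())
E
```

```text
time: 23.2
position: [0.4837, -0.0892, 0.0496]
tool_rot: [1.0, 0.031, 0.0, 0.0]
ft_force: [1.4, 0.6, -4.1]
grip_width: 0.0537
grip_force: 45.0
time: 24.2
position: [0.4836, -0.0892, 0.0496]
tool_rot: [1.0, 0.031, -0.0, 0.0]
ft_force: [-0.4, -0.1, 0.8]
grip_width: 0.0536
grip_force: 50.0
t 24.2 pos [ 0.4836 -0.0892  0.0496] yaw 3.54 tilt [-0. -0.] F [-0.38 -0.14  0.78] M [-0.008  0.05   0.004] w 0.0536
twist 0.24 lin cm (at target yaw) [-0.01  0.13  0.27]
171 [(np.float64(0.694), np.float64(0.231), np.float64(0.17)), (np.float64(0.691), np.float64(0.224), np.float64(0.17)), (np.float64(0.689), np.float64(0.217), np.float64(0.169)), (np.float64(0.69), np.float64(0.208), np.float64(0.165)), (np.float64(0.693), np.float64(0.198), np.float64(0.161)), (np.float64(0.683), np.float64(0.2), np.float64(0.166))]
176 [(np.float64(0.69), np.float64(0.233), np.float64(0.153)), (np.float64(0.691), np.float64(0.225), np.float64(0.15)), (np.float64(0.689), np.float64(0.217), np.float64(0.148)), (np.float64(0.689), np.float64(0.209), np.float64(0.145)), (np.float64(0.687), np.float64(0.202), np.float64(0.144)), (np.float64(0.684), np.float64(0.2), np.float64(0.145))]
181 [(np.float64(0.694), np.float64(0.231), np.float64(0.129)), (np.float64(0.69), np.float64(0.225), np.float64(0.129)), (np.float64(0.689), np.float64(0.218), np.float64(0.127)), (np.float64(0.691), np.float64(0.208), np.float64(0.123)), (np.float64(0.696), np.float64(0.196), np.float64(0.116)), (np.float64(0.847), np.float64(0.095), np.float64(0.002))]
x=a y+b z+c [ 0.01411539 -0.0332728   0.69140251] resid 0.002263235353365249 face yaw deg -0.808698531780132 [0.68959261 0.21310358 0.14480118] [0.68435928 0.19628097 0.11629575] [0.6958562  0.22644495 0.17160609]
top axis deg 174.3304718835234 [0.68672535 0.18545691 0.15504444] [0.78451243 0.22943856 0.18642755]
[0.6956318  0.20916239 0.17495272] 0.18996596548642372 0.22943855953308706
```

```bash
python3 -m pendant '[{"jaw":0.4,"linear":[0,0,-1],"twist":0},{"jaw":0.4,"linear":[0,0,-2],"twist":0},{"jaw":0.4,"linear":[0,0,-3],"twist":0},{"jaw":0.4,"linear":[0,0,-3],"twist":0},{"jaw":0.4,"linear":[0,0,-1.5],"twist":0},{"jaw":0.4,"linear":[0,0,-0.4],"twist":2.5},{"jaw":0.4,"linear":[0,0,0],"twist":3.5},{"jaw":0.4,"linear":[0,0,0],"twist":2.5},{"jaw":0.4,"linear":[0.1,-1,0],"twist":0},{"jaw":0.4,"linear":[0.2,-2,0],"twist":0},{"jaw":0.4,"linear":[0.2,-3,0],"twist":0},{"jaw":0.4,"linear":[0.2,-3,0],"twist":0}]'
python3 -m pendant '[{"jaw":0.4,"linear":[0.2,-3,0],"twist":0},{"jaw":0.4,"linear":[0.2,-3,0],"twist":0},{"jaw":0.4,"linear":[0.2,-3,0],"twist":0},{"jaw":0.4,"linear":[0.2,-3,0],"twist":0},{"jaw":0.4,"linear":[0.2,-3,0],"twist":0},{"jaw":0.4,"linear":[0.2,-3,0],"twist":0},{"jaw":0.4,"linear":[0.2,-2.5,0],"twist":0},{"jaw":0.4,"linear":[0,-1.5,0],"twist":0},{"jaw":0.4,"linear":[0,-0.8,0],"twist":0},{"jaw":0.4,"linear":[0,0,0],"twist":0},{"jaw":0.4,"linear":[0,0,0],"twist":0},{"jaw":0.4,"linear":[0,0,0],"twist":0}]'
python3 - <<'E'
from h import *
from rig import cams
go(.532,.2255,.159,-5)
a=cams.camera("top");b=cams.camera("scene");w=cams.camera("wrist")
A=cv2.resize(a["color"][125:275,200:350],(400,400));B=cv2.resize(b["color"][140:270,190:320],(400,400))
cv2.imwrite("pics/end.png",np.hstack([A,B]));cv2.imwrite("pics/wend.png",w["color"])
W=cloud(w);print("row",W[60:380:20,256].round(3).tolist())
Wt=cloud(a)
for n,u0,u1 in(("L",240,281),("M",284,319)):
    s=Wt[205:265,u0:u1].reshape(-1,3);s=s[(s[:,2]>.06)&(s[:,2]<.085)];print(n,len(s),len(s) and (rect(s),np.median(s[:,2])))
E
```

```text
time: 25.2
position: [0.4978, 0.0011, 0.1584]
tool_rot: [0.999, -0.044, -0.001, -0.0]
ft_force: [0.5, -0.9, -3.6]
grip_width: 0.0538
grip_force: 50.0
time: 26.2
position: [0.5313, 0.2249, 0.1582]
tool_rot: [0.999, -0.043, -0.001, 0.0]
ft_force: [-0.4, -0.4, -4.0]
grip_width: 0.0542
grip_force: 50.0
t 26.2 pos [0.5313 0.2249 0.1582] yaw -4.98 tilt [-0.09 -0.05] F [-0.38 -0.36 -4.02] M [ 0.002 -0.032 -0.017] w 0.0542
twist 0.02 lin cm (at target yaw) [ 0.07 -0.07 -0.08]
row [[0.647, 0.209, -0.0], [0.63, 0.21, 0.001], [0.612, 0.212, -0.0], [0.593, 0.213, 0.0], [0.574, 0.215, 0.001], [0.588, 0.217, 0.179], [0.58, 0.217, 0.181], [0.571, 0.218, 0.181], [0.562, 0.219, 0.181], [0.553, 0.22, 0.181], [0.543, 0.22, 0.182], [0.563, 0.22, 0.229], [0.521, 0.222, 0.182], [0.511, 0.223, 0.182], [0.557, 0.22, 0.245], [0.557, 0.22, 0.251]]
L 122 ((array([471.5, 137.1]), array([97. , 52.8]), 3.7), np.float64(0.07136478395958701))
M 712 ((array([476.9,  24.5]), array([118.1,  55.3]), 3.6), np.float64(0.07161604288542511))
```

View pics/end.png

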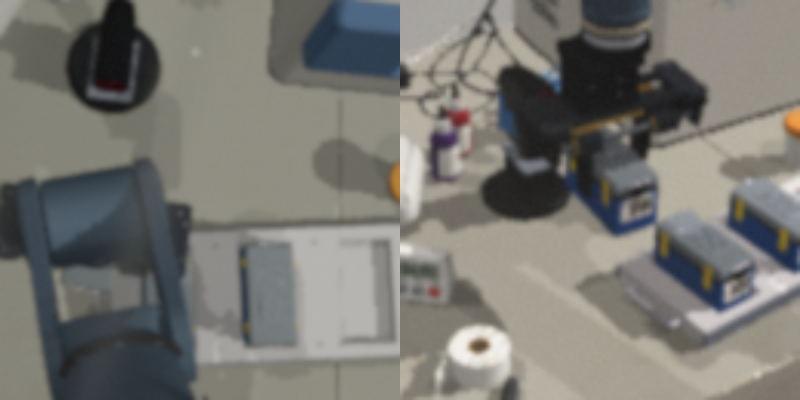

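View pics/wend.png

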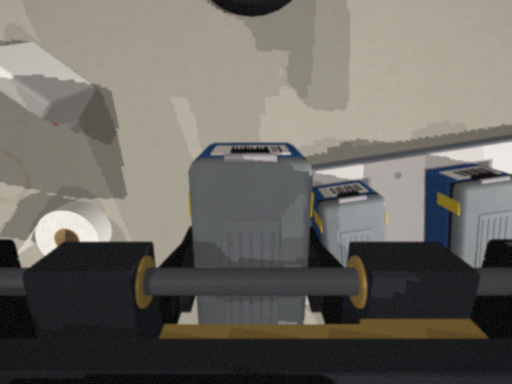

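The end pictures show the right case held level at (248,230) in the wrist view. Its front is about 10 cm before the window and its centre is at z≈0.148. The left and middle cases are seated and the right pocket is empty.

```bash
python3 -m pendant '[{"jaw":0.4,"linear":[0,0,0],"twist":0},{"jaw":0.4,"linear":[0,0,0],"twist":0},{"jaw":0.4,"linear":[0,0,0],"twist":0}]' && python3 -c "
from rig import robot
print(robot.hand_in())"
```

```text
time: 26.6
position: [0.5321, 0.2254, 0.1586]
tool_rot: [0.999, -0.044, -0.0, 0.0]
ft_force: [0.0, -0.4, -5.8]
grip_width: 0.0536
grip_force: 50.0
the job is handed in; nothing more can be done
None
```

The right case was the one that rattled. I handed the job in at 26.6 s with it held level about 10 cm before the reader window and the left and middle cases back in their pockets; the hand-in returned no verdict.

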